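# Put the spice bottles back in their colour-matched holders

## Task

Put the four screw-cap spice bottles into their holders: the red-capped one in the red holder, the green-capped one in the green, the small black-capped one in the narrow black holder and the large black-capped one in the wide black holder. Set each upright on the floor of its holder without dropping it or tipping any bottle over, let go, and leave the two silver-capped slim tubes standing where they are.

Things in the scene. Friction and masses are not known exactly. Their poses are not given: they have to be found in the camera images.
- red_bottle: screw-cap spice bottle with a red cap, clear round body with a paper label, standing upright: 44 mm diameter, 108 mm high, body up to 84 mm, then the cap of 40 mm diameter; 60 to 115 g. Origin: centre of its underside; z is its long axis, up
- green_bottle: screw-cap spice bottle with a green cap, clear round body with a paper label, standing upright: 44 mm diameter, 108 mm high, body up to 84 mm, then the cap of 40 mm diameter; 60 to 115 g. Origin: centre of its underside; z is its long axis, up
- small_black_bottle: the smaller of the two black-capped bottles: screw-cap spice bottle with a black cap, clear round body with a paper label, standing upright: 44 mm diameter, 108 mm high, body up to 84 mm, then the cap of 40 mm diameter; 60 to 115 g. Origin: centre of its underside; z is its long axis, up
- large_black_bottle: the larger of the two black-capped bottles: screw-cap spice bottle, clear round body with a paper label, standing upright: 56 mm diameter, 125 mm high, body up to 101 mm, then the black cap of 52 mm diameter; 60 to 115 g. Origin: centre of its underside; z is its long axis, up
- red_holder: red bottle holder, fixed to the worktop; round cup, open at the top, of outer diameter 74 mm (80 mm at its beech foot), 28 mm high, round pocket of 60 mm diameter whose floor is 6 mm above the worktop. Origin: centre of its underside, on the worktop; z up; its turn about z means nothing
- green_holder: green bottle holder, fixed to the worktop; round cup, open at the top, of outer diameter 74 mm (80 mm at its beech foot), 28 mm high, round pocket of 60 mm diameter whose floor is 6 mm above the worktop. Origin: centre of its underside, on the worktop; z up; its turn about z means nothing
- small_black_holder: the narrower of the two black bottle holders, fixed to the worktop; round cup, open at the top, of outer diameter 74 mm (80 mm at its beech foot), 28 mm high, round pocket of 60 mm diameter whose floor is 6 mm above the worktop. Origin: centre of its underside, on the worktop; z up; its turn about z means nothing
- large_black_holder: the wider of the two black bottle holders, fixed to the worktop; round cup, open at the top, of outer diameter 88 mm (94 mm at its beech foot), 28 mm high, round pocket of 74 mm diameter whose floor is 6 mm above the worktop. Origin: centre of its underside, on the worktop; z up; its turn about z means nothing
- white_tube: slim glass tube with a pale silver cap and white salt inside, 38 mm diameter, 108 mm high, standing upright; a bystander. Origin: centre of its underside; z up
- pink_tube: slim glass tube with a pale silver cap and pink salt inside, 38 mm diameter, 108 mm high, standing upright; a bystander. Origin: centre of its underside; z up
There are look-alikes about, which are no part of the job. What is shaped like the small_black_bottle but orange is not meant.

How it is judged:
At the end, for the whole second after the job is handed in: Each bottle stands upright (within 0.15 rad) on the floor of its own holder (centre within 12 mm of the holder's, underside 3 to 10 mm above the worktop), released and at rest; both tubes are upright and within 20 mm of where they stood (horizontal distance between red_bottle and red_holder below 0.012 m and z of red_bottle in the frame of red_holder between 0.003 and 0.01 m and angle between each of red_bottle, green_bottle, small_black_bottle, large_black_bottle's own z axis and vertical below 0.15 rad and linear speed of each of red_bottle, green_bottle, small_black_bottle, large_black_bottle below 0.02 m/s and contact force between each of red_bottle, green_bottle, small_black_bottle, large_black_bottle and the fingers below 0.1 N and horizontal distance between green_bottle and green_holder below 0.012 m and z of green_bottle in the frame of green_holder between 0.003 and 0.01 m and horizontal distance between small_black_bottle and small_black_holder below 0.012 m and z of small_black_bottle in the frame of small_black_holder between 0.003 and 0.01 m and horizontal distance between large_black_bottle and large_black_holder below 0.012 m and z of large_black_bottle in the frame of large_black_holder between 0.003 and 0.01 m and distance of each of white_tube, pink_tube from where it was at the start of the episode below 0.02 m and angle between each of white_tube, pink_tube's own z axis and vertical below 0.1 rad); the robot touches nothing.
It fails at once if a spice bottle is tipped over (more than 0.8 rad) (angle between any of red_bottle, green_bottle, small_black_bottle, large_black_bottle's own z axis and vertical above 0.8 rad).
It fails at once if a tube is moved more than 20 mm or tipped over (distance of any of white_tube, pink_tube from where it was at the start of the episode above 0.02 m or angle between any of white_tube, pink_tube's own z axis and vertical above 0.5 rad).
It fails at once if a bottle is dropped: it falls, out of the fingers, faster than 0.6 m/s (about 2 cm of fall) ((linear speed of red_bottle above 0.6 m/s and contact force between red_bottle and the fingers below 0.05 N) or (linear speed of green_bottle above 0.6 m/s and contact force between green_bottle and the fingers below 0.05 N) or (linear speed of small_black_bottle above 0.6 m/s and contact force between small_black_bottle and the fingers below 0.05 N) or (linear speed of large_black_bottle above 0.6 m/s and contact force between large_black_bottle and the fingers below 0.05 N)).
It also fails if it takes over 120 s, if anything falls off the work surface, if the arm or the gripper's body presses on something with over 40 N, if the wrist force passes 120 N, or if a joint passes its speed limit or range.

## Robot

A 7-joint arm with a two-finger parallel gripper is mounted at the origin on a cart in front of the work surface, level with it; the furniture and walls round the work are solid. World frame = base frame: x ahead of the robot, y to its left, z up, the work surface at z = 0. Lengths are in m, angles in rad, forces in N, time in s.
With the tool pointing down it reaches from about 0.425 to 0.875 m from the base axis. Payload 8.4 kg.
Tool frame: the origin (TCP) lies on the centre line of the jaws, within the pads' length; the fingertips stand 17 mm ahead of it and the grasp point (between the pads) lies 2 mm behind it; z points along the fingers, y is the line along which they close (so a half turn about z gives the same grasp; the last joint's range is limited). The gripper opens to 87 mm and grips with 3 to 60 N. Pads are 19 mm wide; open, the fingers measure 117 mm over their backs; the gripper's body (75 mm by 190 mm) begins 51 mm behind the grasp point.
Start: joints at [-1.307, 0.333, 0.04, 1.465, -0.013, 1.343, -0.059], TCP at [0.231, 0.608, 0.24] pointing down, gripper open.
Joint ranges: [-2.58, 2.58], [-0.38, 2.09], [-1.3, 1.39], [0.25, 2.4], [-1.5, 4.64], [0.08, 2.09], [-2.65, 2.65]. Speed limits (rad/s): [2.22, 2.22, 2.79, 2.79, 3.14, 3.14, 3.14].

## Interface

Orientations are given as [roll, pitch, yaw] about the fixed x, y, z axes, in that order (R = Rz(yaw) Ry(pitch) Rx(roll)).
In Python, from cell import arm, imaging, silhouettes gives the robot as it stands. The module is installed in compiled form; this text tells all that it offers.
- The arm moves only by the tool play_rows, never from a script. Its argument "steps" is one flat list of numbers, 7 for each row, row after row: the shift along the tool's x, y, z in units of 0.04 m (1.0 is 0.04 m), then the turn, a rotation vector about the tool's x, y, z in units of 0.12 rad (1.0 is 0.12 rad), then the gripper's target within -1 to 1 (fully open at 1, half-way at 0, shut at -1). A call has 1 to 5 rows; each row shifts and turns the commanded pose from where the row before left it, along the tool's axes as they then stand; what a row does not reach is not made up. A row lasts 1/12 s, in which the tool goes at most 41.7 mm and 7.16 degrees, less where a joint would pass 70% of its speed; a pose out of reach is approached as far as the arm can. A call with a number of a shift or a turn outside -1 to 1 is refused whole. A call with a gripper value outside its range is refused whole. The fingers move at their own pace and stop on an object; "force" is the grip in N (left out, the last holds). Time passes only in rows, so rows that do not move let the fingers close. It gives the time, the measured TCP pose, the force, the opening and the grip force at its end, in the units of the state.
- arm.get_state(): the state, without advancing time (a new reading comes with each control period).
- imaging.camera(name): name is "scene" or "top"; returns the picture (400x640x3 uint8, red, green, blue); there is no depth.
- imaging.camera_model(name): a dict with "camera_matrix" (3x3 intrinsics, pixels), "eye" and "rotation" of the camera in the world. Camera axes: x right, y up, looking along -z (the intrinsics and any distortion apply to the point x, -y, -z); pixel columns grow to the right and rows downward; lengths in m; the calibration is good to about 2 mm. A picture is of the moment at which its call begins. camera_model takes no time and is no camera call.
- arm.hand_in(): hands the job in; it is judged then, once.
Trained networks look in the newest picture that a camera, given by its name, has taken for a name from the list of things; names that differ only in an ending like _2 or _b are one class to them, and where a whole thing is asked for, a point or a joint stands for the part that bears it (a point fixed in the world has none). Each returns a list of dicts, best first, with "confidence" (0 to 1); they miss things now and then, are a little off and sometimes report something else, mostly with a low value. They report only what shows in the picture. A call takes as long as a camera call. They do not tell look-alikes from the thing itself.
- silhouettes(camera, label): "region" (400x640 bool, what is visible of it) and "extent" ([left, top, width, height] in pixels, round what is visible of it).
The state is a dict: "time_s": time; "joints": joint angles; "joint_vel": joint speeds; "tau": joint torques, N m; "tcp_pos": TCP position; "ee_rot": TCP orientation; "force": force on the tool from outside, world axes, zero at the start; "wrist_torque": the same for the moment, N m; "grip_width": opening from 0.0 (shut) to 1.0 (fully open); "grasp_force": force on a finger pad.
Only numpy, scipy, OpenCV 4.12 (cv2) and the standard library are available. Lean on these libraries where they do the work, as an engineer would, in place of code of your own. Each camera call takes 0.05 s, during which the arm holds its last target. There are 200 camera calls.

## Working session

There is one attempt and no reset: what is moved stays moved. The work goes in short steps, Python scripts to look and compute and a tool call to move; the robot and the scene stay as the last step left them, time stands still between calls to the robot, and variables do not carry over. Pictures are saved under pics/ and viewed, at most 14 in all, crops included, and the job is handed in when it is done.

Besides the shell and the picture viewer there is one more tool, called after "Request:" as name(argument=value, ...) on one line, values as JSON. play_rows: Moves the arm, as the interface text tells. Shifts and turns lie within -1 to 1; 1 stands for 0.04 m of shift or 0.12 rad of turn. Its arguments: {"type":"object","properties":{"steps":{"type":"array"},"force":{"type":"number"}},"required":["steps"]}

```bash
mkdir -p pics
python3 - <<'E'
from cell import arm, imaging, silhouettes
import cv2, numpy as np
s=arm.get_state(); print({k:np.round(v,3) for k,v in s.items()})
for c in("scene","top"):
    im=imaging.camera(c); cv2.imwrite(f"pics/{c}0.png",im[...,::-1])
    m=imaging.camera_model(c); print(c,m)
    for l in "red_bottle green_bottle small_black_bottle large_black_bottle red_holder green_holder small_black_holder large_black_holder white_tube pink_tube".split():
        print(c,l,[(round(float(d["confidence"]),2),[int(v) for v in d["extent"]]) for d in silhouettes(c,l)][:5])
E
```

```text
{'time_s': np.float64(0.0), 'joints': array([-1.307,  0.334,  0.04 ,  1.466, -0.013,  1.343, -0.059]), 'joint_vel': array([ 0.   ,  0.001,  0.002, -0.001, -0.001, -0.001, -0.001]), 'tau': array([-1.0000e-03, -6.5635e+01,  1.3350e+00, -4.0380e+01, -6.0000e-02,
        4.5000e-02,  0.0000e+00]), 'tcp_pos': array([0.231, 0.607, 0.239]), 'ee_rot': array([-3.14 ,  0.   ,  2.779]), 'force': array([0.763, 0.132, 0.201]), 'wrist_torque': array([-0.032,  0.005,  0.016]), 'grasp_force': np.float64(0.0), 'grip_width': np.float64(0.996)}
scene {'camera_matrix': array([[478.57077594,   0.        , 315.06441565],
       [  0.        , 478.57077594, 194.45047689],
       [  0.        ,   0.        ,   1.        ]]), 'eye': array([ 0.0348523 , -0.80265762,  0.59300752]), 'rotation': array([ 1.07008901,  0.00681221, -0.52659539])}
scene red_bottle [(0.8, [277, 131, 20, 37])]
scene green_bottle [(0.72, [303, 142, 19, 44])]
scene small_black_bottle [(0.94, [254, 123, 13, 29]), (0.92, [249, 153, 19, 45])]
scene large_black_bottle [(0.66, [280, 169, 23, 57])]
scene red_holder []
scene green_holder [(0.58
[... 448 characters left out ...]
7, 0.08980795, 1.17418593]), 'rotation': array([ 0.08719926, -0.01672488, -1.57499043])}
top red_bottle [(0.64, [216, 170, 21, 20])]
top green_bottle [(0.77, [267, 166, 17, 20])]
top small_black_bottle [(0.56, [363, 176, 21, 23]), (0.55, [185, 184, 23, 18]), (0.45, [261, 225, 20, 11])]
top large_black_bottle [(0.68, [309, 218, 24, 17]), (0.3, [316, 173, 12, 13]), (0.22, [216, 168, 22, 21])]
top red_holder [(0.67, [402, 171, 22, 34])]
top green_holder [(0.92, [364, 172, 20, 27])]
top small_black_holder [(0.86, [358, 216, 24, 26]), (0.2, [312, 215, 19, 21])]
top large_black_holder [(0.9, [395, 210, 32, 31])]
top white_tube [(0.47, [314, 173, 11, 13])]
top pink_tube [(0.57, [217, 216, 15, 14])]
```

Run:
```python
import cv2
a=cv2.imread("pics/scene0.png"); cv2.imwrite("pics/s1.png",cv2.resize(a[100:325,210:430],None,fx=2.6,fy=2.6,interpolation=cv2.INTER_CUBIC))
a=cv2.imread("pics/top0.png"); cv2.imwrite("pics/t1.png",cv2.resize(a[140:280,160:460],None,fx=2.6,fy=2.6,interpolation=cv2.INTER_CUBIC))
```

```text
(no output)
```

View pics/s1.png

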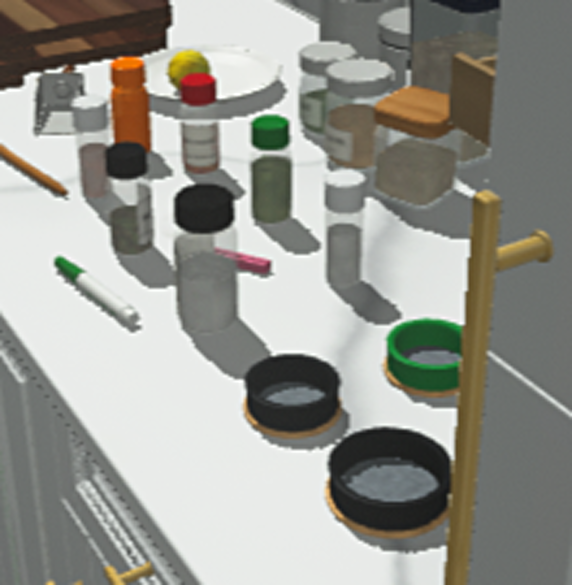

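View pics/t1.png

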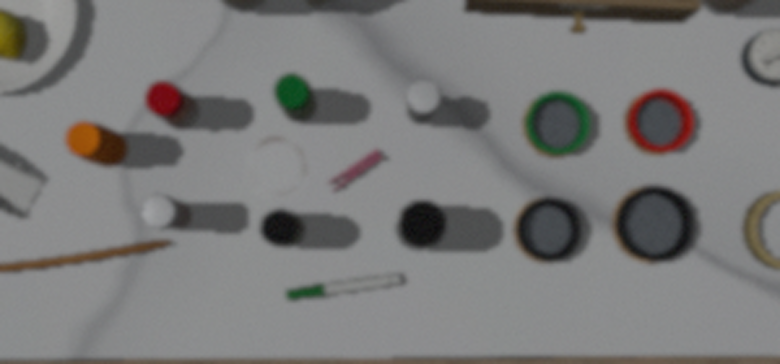

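View pics/scene0.png

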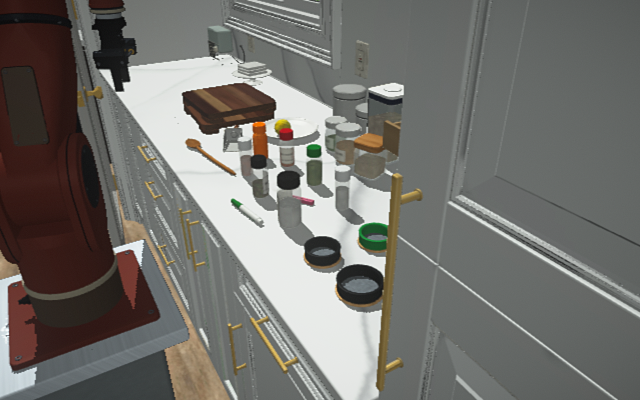

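```bash
cat > h.py <<'E'
import numpy as np, cv2
from scipy.spatial.transform import Rotation as R
from scipy.optimize import least_squares
from cell import arm, imaging, silhouettes
M={c:imaging.camera_model(c) for c in("scene","top")}
def proj(c,P):
    m=M[c]; p=(np.atleast_2d(P)-m["eye"])@R.from_euler("xyz",m["rotation"]).as_matrix()
    p=p*[1,-1,-1]; q=p@m["camera_matrix"].T
    return q[:,:2]/q[:,2:]
def cen(pts):
    m=cv2.moments(cv2.convexHull(np.float32(pts).reshape(-1,1,2)))
    return np.array([m["m10"],m["m01"]])/m["m00"]
A=np.linspace(0,2*np.pi,40,endpoint=False)
def cyl(c,x,y,z0,z1,r):  # image outline points of an upright cylinder
    return proj(c,np.array([[x+r*np.cos(a),y+r*np.sin(a),z] for a in A for z in(z0,z1)]))
def mask(im,kind):
    h,s,v=cv2.split(cv2.cvtColor(im,cv2.COLOR_RGB2HSV)); h=h.astype(int)
    return {"red":((h<6)|(h>172))&(s>140)&(v>50),"green":(abs(h-68)<15)&(s>110)&(v>30),"black":(v<55)}[kind]
def blob(im,kind,seed,w=30):  # hull points of the component nearest the seed pixel
    k=mask(im,kind).astype(np.uint8); n,lab,st,ce=cv2.connectedComponentsWithStats(k,connectivity=8)
    ok=[i for i in range(1,n) if st[i,4]>40 and np.hypot(*(ce[i]-seed))<w]
    i=min(ok,key=lambda i:np.hypot(*(ce[i]-seed)))
    ys,xs=np.nonzero(lab==i); return np.c_[xs,ys],st[i]
def fit(obs,r,h):  # obs {cam:centroid}: x,y,top z of a cylinder r, h
    f=lambda p:np.concatenate([cen(cyl(c,p[0],p[1],p[2]-h,p[2],r))-o for c,o in obs.items()])
    s=least_squares(f,[.5,0,.08]); return s.x,s.fun
E
python3 - <<'E'
from h import *
ims={c:cv2.imread(f"pics/{c}0.png")[...,::-1].copy() for c in M}
T=dict(red_b=("red",(286,134),(223,178),.020,.024),green_b=("green",(313,150),(273,175),.020,.024),
sb_b=("black",(259,162),(268,227),.020,.024),lb_b=("black",(288,180),(322,226),.026,.024),
green_h=("green",(374,236),(375,187),.037,.028),sb_h=("black",(322,250),(371,228),.037,.028),lb_h=("black",(359,283),(412,226),.044,.028))
for n,(k,s,t,r,h) in T.items():
    obs={}
    for c,p in(("scene",s),("top",t)):
        b,st=blob(ims[c],k,p); obs[c]=cen(b); print(n,c,st,obs[c].round(1))
    x,e=fit(obs,r,h); print("  ->",x.round(4),"res",e.round(1))
b,st=blob(ims["top"],"red",(414,186)); o=cen(b)
print("red_h",st,least_squares(lambda p:cen(cyl("top",*p,0,.028,.037))-o,[.5,-.2]).x)
for n,t in(("white",(322.7,177)),("pink",(221,221)),("orange",(192,194))):
    print(n,least_squares(lambda p:proj("top",[*p,.108])[0]-t,[.5,0]).x.round(3))
E
```

```text
red_b scene [280 128  13  12 133] [285.8 133.7]
red_b top [217 172  14  13 130] [223.1 178. ]
  -> [0.5953 0.3341 0.1086] res [-0.3  0.   0.1 -0.1]
green_b scene [307 145  14  12 147] [313.5 150.5]
green_b top [267 169  12  13 117] [272.2 175.3]
  -> [0.6038 0.1924 0.1082] res [-0.3  0.   0.1 -0.4]
sb_b scene [251 155  15  14 184] [258.  161.4]
sb_b top [261 222  16  12 150] [268.5 227.5]
  -> [0.4516 0.2023 0.1093] res [-0.  0.  0. -0.]
lb_b scene [278 171  22  19 345] [288.4 179.8]
lb_b top [314 218  18  17 231] [322.3 226.1]
  -> [0.456  0.0486 0.1242] res [-0.5  0.   0.2 -0.6]
green_h scene [359 223  29  27 537] [373.4 235.7]
green_h top [363 176  23  23 142] [374.2 187.1]
  -> [ 0.5764 -0.1168  0.0322] res [ 0.7 -0.1 -0.1  0.6]
sb_h scene [305 237  35  29 670] [322.  250.8]
sb_h top [360 217  23  23 220] [371.2 227.9]
  -> [ 0.4518 -0.1058  0.0307] res [-0.1  0.   0.1 -0.1]
lb_h scene [ 337  265   46   39 1022] [359.6 283.9]
lb_h top [398 212  29  28 272] [412.  225.8]
  -> [ 0.4578 -0.2324  0.0309] res [-0.1  0.   0.1 -0.1]
red_h [402 175  25  23 198] [ 0.58147494 -0.24217281]
white [0.596 0.047]
pink [0.47  0.336]
orange [0.547 0.42 ]
```

View pics/top0.png

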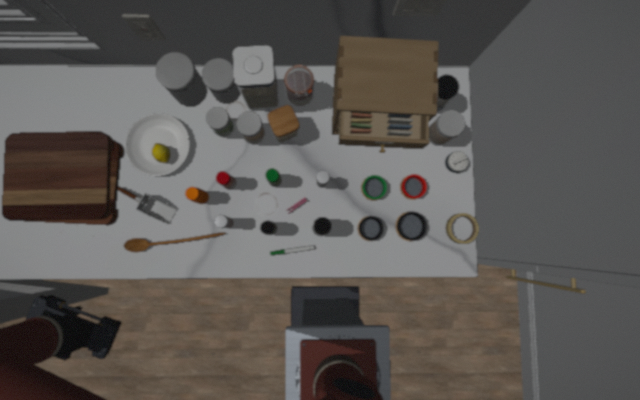

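The black-capped candidates in the top picture are (268,227) and (322,226). Cap width is 16 px against 18 px, and heights measure 109 mm against 124 mm, so the first is the small bottle and the second the large one. The orange bottle at (192,194) is a look-alike, and the black-lidded jar at (447,87) is something else. The black holders are at (371,228), 23 px wide, so narrow, and at (412,226), 29 px wide, so wide. The crops t1 and s1 confirm this. The red bottle at (223,178) goes first.

Request:
play_rows(steps=[0,0,0,0,0,-0.6,1,0,0,0,0,0,-0.6,1,0,0,0,0,0,-0.6,1,0,0,0,0,0,-0.6,1,0,0,0,0,0,-0.62,1], force=20)

```text
time_s: 1.52
tcp_pos: [0.2307, 0.6077, 0.2395]
ee_rot: [-3.142, -0.0, -3.138]
force: [-0.0, -1.3, 0.8]
grip_width: 1.001
grasp_force: 0.0
```

Request:
play_rows(steps=[-0.76,-0.57,0,0,0,0,1,-0.76,-0.57,0,0,0,0,1,-0.76,-0.57,0,0,0,0,1,-0.76,-0.57,0,0,0,0,1,-0.76,-0.57,0,0,0,0,1])

```text
time_s: 1.93
tcp_pos: [0.3839, 0.4924, 0.2397]
ee_rot: [3.141, 0.0, 3.141]
force: [1.0, -0.1, -0.3]
grip_width: 0.999
grasp_force: 0.0
```

Request:
play_rows(steps=[-0.76,-0.57,0,0,0,0,1,-0.76,-0.57,0,0,0,0,1,-0.76,-0.57,0,0,0,0,1,-0.76,-0.57,0,0,0,0,1,-0.76,-0.57,0,0,0,0,1])

```text
time_s: 2.35
tcp_pos: [0.5359, 0.3782, 0.2398]
ee_rot: [3.141, 0.0, 3.141]
force: [0.8, 1.3, 0.5]
grip_width: 0.999
grasp_force: 0.0
```

Request:
play_rows(steps=[-0.75,-0.55,0,0,0,0,1,-0.74,-0.56,0,0,0,0,1,0,0,0.7,0,0,0,1,0,0,0.7,0,0,0,1,0,0,0,0,0,0,1])

```text
time_s: 2.77
tcp_pos: [0.5923, 0.3331, 0.1776]
ee_rot: [-3.137, -0.007, 3.14]
force: [-1.0, -0.1, -1.8]
grip_width: 1.001
grasp_force: 0.0
```

Request:
play_rows(steps=[0,0,0.7,0,0,0,1,0,0,0.7,0,0,0,1,0,0,0.7,0,0,0,1,-0.05,0.02,0.6,0,0,0,1,0,0,0,0,0,0,1])

```text
time_s: 3.18
tcp_pos: [0.5935, 0.3354, 0.0714]
ee_rot: [-3.138, -0.006, -3.141]
force: [-0.8, -1.2, -2.1]
grip_width: 1.001
grasp_force: 0.0
```

Request:
play_rows(steps=[0,0,0,0,0,0,1,0,0,0,0,0,0,1])

```text
time_s: 3.35
tcp_pos: [0.597, 0.3368, 0.078]
ee_rot: [3.14, 0.002, 3.142]
force: [0.6, 0.7, 0.4]
grip_width: 0.999
grasp_force: 0.0
```

Request:
play_rows(steps=[0,-0.06,0.3,0,0,0,1,0,0,0,0,0,0,1,0,0,0,0,0,0,-1,0,0,0,0,0,0,-1,0,0,0,0,0,0,-1], force=20)

```text
time_s: 3.77
tcp_pos: [0.5964, 0.3336, 0.0641]
ee_rot: [3.141, 0.001, 3.141]
force: [-0.2, 0.5, -0.8]
grip_width: 0.849
grasp_force: 0.0
```

Request:
play_rows(steps=[0,0,0,0,0,0,-1,0,0,0,0,0,0,-1,0,0,0,0,0,0,-1,0,0,0,0,0,0,-1,0,0,0,0,0,0,-1])

```text
time_s: 4.18
tcp_pos: [0.5962, 0.3336, 0.0636]
ee_rot: [3.141, 0.0, 3.141]
force: [-0.2, 0.4, -0.1]
grip_width: 0.499
grasp_force: 19.9
```

Request:
play_rows(steps=[0,0,-0.5,0,0,0,-1,0,0,-0.8,0,0,0,-1,0,0,-0.9,0,0,0,-1,0,0,-0.9,0,0,0,-1,0,0,-0.7,0,0,0,-1])

```text
time_s: 4.6
tcp_pos: [0.5965, 0.3335, 0.2186]
ee_rot: [3.141, 0.002, 3.141]
force: [0.9, 0.9, -1.0]
grip_width: 0.497
grasp_force: 19.9
```

Request:
play_rows(steps=[0,-0.3,0,0,0,0,-1,0,-0.6,0,0,0,0,-1,0,-0.8,0,0,0,0,-1,0,-0.8,0,0,0,0,-1,0,-0.8,0,0,0,0,-1])

```text
time_s: 5.02
tcp_pos: [0.5956, 0.1999, 0.2149]
ee_rot: [-3.141, -0.001, 3.142]
force: [0.3, 0.1, -1.1]
grip_width: 0.499
grasp_force: 19.9
```

Request:
play_rows(steps=[0.05,-0.9,0,0,0,0,-1,0.05,-0.9,0,0,0,0,-1,0.05,-0.9,0,0,0,0,-1,0.05,-0.9,0,0,0,0,-1,0.05,-0.9,0,0,0,0,-1])

```text
time_s: 5.43
tcp_pos: [0.5853, 0.0196, 0.2151]
ee_rot: [3.142, -0.0, 3.141]
force: [1.5, 0.1, -1.4]
grip_width: 0.495
grasp_force: 19.9
```

Request:
play_rows(steps=[0.05,-0.9,0,0,0,0,-1,0.05,-0.9,0,0,0,0,-1,0,-0.9,0,0,0,0,-1,0,-0.9,0,0,0,0,-1,0,-0.8,0,0,0,0,-1])

```text
time_s: 5.85
tcp_pos: [0.5811, -0.1572, 0.2152]
ee_rot: [-3.141, -0.0, 3.14]
force: [0.2, 0.2, -0.6]
grip_width: 0.495
grasp_force: 19.9
```

Request:
play_rows(steps=[0,-0.8,0,0,0,0,-1,0,-0.5,0,0,0,0,-1,0,-0.2,0,0,0,0,-1,0,0,0,0,0,0,-1,0,0,0,0,0,0,-1])

```text
time_s: 6.27
tcp_pos: [0.5819, -0.2136, 0.2151]
ee_rot: [3.141, -0.001, 3.141]
force: [-0.0, 0.4, -1.6]
grip_width: 0.494
grasp_force: 19.9
```

Request:
play_rows(steps=[0,-0.4,0,0,0,0,-1,0,-0.32,0,0,0,0,-1,0,0,0.5,0,0,0,-1,0,0,0.7,0,0,0,-1,0,0,0.4,0,0,0,-1])

```text
time_s: 6.68
tcp_pos: [0.5815, -0.2421, 0.1493]
ee_rot: [3.141, -0.001, -3.141]
force: [-0.4, 1.2, -2.5]
grip_width: 0.487
grasp_force: 19.9
```

Request:
play_rows(steps=[0,0,0.2,0,0,0,-1,0,0,0.2,0,0,0,-1,0,0,0.2,0,0,0,-1,0,0,0,0,0,0,-1,0,0,0,0,0,0,-1])

```text
time_s: 7.1
tcp_pos: [0.5822, -0.2432, 0.1279]
ee_rot: [-3.141, 0.0, 3.141]
force: [-0.1, -0.2, -0.1]
grip_width: 0.495
grasp_force: 19.9
```

Request:
play_rows(steps=[0,0,0.3,0,0,0,-1,0,0,0.3,0,0,0,-1,0,0,0.3,0,0,0,-1,0,0,0.3,0,0,0,-1,0,0,0,0,0,0,-1])

```text
time_s: 7.52
tcp_pos: [0.5801, -0.2425, 0.0761]
ee_rot: [3.14, -0.005, 3.141]
force: [-0.8, 0.2, -2.0]
grip_width: 0.494
grasp_force: 19.9
```

Request:
play_rows(steps=[0,0,0.1,0,0,0,-1,0,0,0.08,0,0,0,-1,0,0,0,0,0,0,-1,0,0,0,0,0,0,-1])

```text
time_s: 7.85
tcp_pos: [0.5821, -0.2434, 0.0726]
ee_rot: [-3.141, 0.0, 3.141]
force: [0.3, 0.2, -1.1]
grip_width: 0.498
grasp_force: 19.9
```

Request:
play_rows(steps=[0,0,0.05,0,0,0,-1,0,0,0.03,0,0,0,-1,0,0,0,0,0,0,-1,0,0,0,0,0,0,-1])

```text
time_s: 8.18
tcp_pos: [0.5822, -0.2434, 0.0695]
ee_rot: [-3.141, 0.001, 3.141]
force: [0.1, 0.9, 1.7]
grip_width: 0.493
grasp_force: 19.9
```

Request:
play_rows(steps=[0,0,0,0,0,0,1,0,0,0,0,0,0,1,0,0,0,0,0,0,1,0,0,0,0,0,0,1,0,0,0,0,0,0,1])

```text
time_s: 8.6
tcp_pos: [0.5819, -0.2433, 0.0691]
ee_rot: [-3.142, -0.0, 3.141]
force: [0.8, 0.7, 0.5]
grip_width: 0.789
grasp_force: 0.0
```

Request:
play_rows(steps=[0,0,0,0,0,0,1,0,0,0,0,0,0,1,0,0,-0.4,0,0,0,1,0,0,-0.8,0,0,0,1,0,0,-0.8,0,0,0,1])

```text
time_s: 9.02
tcp_pos: [0.5809, -0.243, 0.149]
ee_rot: [3.141, -0.003, 3.141]
force: [0.7, 0.9, 0.1]
grip_width: 0.994
grasp_force: 0.0
```

Request:
play_rows(steps=[0,0.9,-0.5,0,0,0,1,0,0.9,0,0,0,0,1,0,0.9,0,0,0,0,1,0,0.9,0,0,0,0,1,0,0.9,0,0,0,0,1])

```text
time_s: 9.43
tcp_pos: [0.5818, -0.0617, 0.1695]
ee_rot: [3.141, 0.001, 3.141]
force: [1.3, 0.1, -0.0]
grip_width: 1.005
grasp_force: 0.0
```

Request:
play_rows(steps=[-0.11,0.9,0,0,0,0,1,-0.11,0.9,0,0,0,0,1,-0.11,0.9,0,0,0,0,1,-0.11,0.9,0,0,0,0,1,-0.11,0.9,0,0,0,0,1])

```text
time_s: 9.85
tcp_pos: [0.604, 0.1184, 0.1693]
ee_rot: [3.141, 0.0, 3.141]
force: [0.8, -0.1, -1.1]
grip_width: 1.001
grasp_force: 0.0
```

Request:
play_rows(steps=[0,0.8,0,0,0,0,1,0,0.7,0,0,0,0,1,0,0.33,0,0,0,0,1,0,0,0,0,0,0,1,0,0,0,0,0,0,1])

```text
time_s: 10.27
tcp_pos: [0.6041, 0.1895, 0.1689]
ee_rot: [-3.141, -0.0, -3.141]
force: [0.1, -0.6, 0.1]
grip_width: 1.0
grasp_force: 0.0
```

```bash
cat > chk.py <<'E'
import sys
from h import *
# check a placed cap in the top view: args kind, col, row, radius, z0, z1
k,u,v,r,z0,z1=sys.argv[1],*map(float,sys.argv[2:])
im=imaging.camera("top"); cv2.imwrite("pics/last.png",im[...,::-1])
b,st=blob(im,k,(u,v),20); o=cen(b)
print(st,least_squares(lambda p:cen(cyl("top",*p,z0,z1,r))-o,[.5,0]).x.round(4),{a:np.round(q,3) for a,q in arm.get_state().items() if a in("tcp_pos","time_s")})
E
python3 - <<'E'
from h import *
im=imaging.camera("top"); print(proj("top",[[.5815,-.242,.114]]))
cv2.imwrite("pics/top1.png",im[...,::-1]); cv2.imwrite("pics/t2.png",cv2.resize(im[140:260,360:460,::-1],None,fx=4,fy=4,interpolation=cv2.INTER_CUBIC))
print(arm.get_state()["tcp_pos"])
E
```

```text
[[423.30373081 181.46210228]]
[0.60433035 0.18813811 0.16908265]
```

View pics/t2.png

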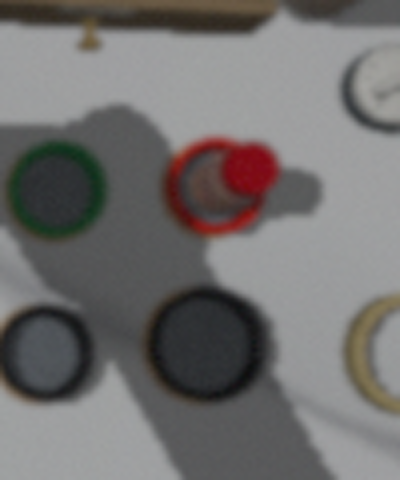

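The picture shows the red bottle upright in the red holder, with its cap at about (422,182) where (423,181) was expected. The green bottle is next.

Request:
play_rows(steps=[0,0.1,0.6,0,0,0,1,0,0,0.7,0,0,0,1,0,0,0.7,0,0,0,1,0,0,0.4,0,0,0,1,0,0,0.2,0,0,0,1])

```text
time_s: 10.73
tcp_pos: [0.6031, 0.1907, 0.0626]
ee_rot: [-3.139, -0.003, 3.138]
force: [-0.5, 0.2, -0.9]
grip_width: 1.002
grasp_force: 0.0
```

Request:
play_rows(steps=[0,0,0,0,0,0,1,0,0,0,0,0,0,-1,0,0,0,0,0,0,-1,0,0,0,0,0,0,-1,0,0,0,0,0,0,-1])

```text
time_s: 11.15
tcp_pos: [0.6048, 0.194, 0.0664]
ee_rot: [3.141, 0.002, 3.141]
force: [-0.4, -0.5, 0.0]
grip_width: 0.782
grasp_force: 0.0
```

Request:
play_rows(steps=[0,0,0,0,0,0,-1,0,0,0,0,0,0,-1,0,0,0,0,0,0,-1,0,0,0,0,0,0,-1,0,0,0,0,0,0,-1])

```text
time_s: 11.57
tcp_pos: [0.6041, 0.194, 0.0652]
ee_rot: [3.142, 0.0, 3.141]
force: [-0.4, 0.5, -0.5]
grip_width: 0.495
grasp_force: 20.0
```

Request:
play_rows(steps=[0,0,-0.5,0,0,0,-1,0,0,-0.8,0,0,0,-1,0,0,-0.9,0,0,0,-1,0,0,-0.9,0,0,0,-1,0,0,-0.7,0,0,0,-1])

```text
time_s: 11.98
tcp_pos: [0.6044, 0.1939, 0.22]
ee_rot: [3.141, 0.002, 3.141]
force: [1.1, 0.7, -1.1]
grip_width: 0.492
grasp_force: 20.0
```

Request:
play_rows(steps=[0.05,-0.4,0,0,0,0,-1,0.06,-0.7,0,0,0,0,-1,0.08,-0.9,0,0,0,0,-1,0.08,-0.9,0,0,0,0,-1,0.08,-0.9,0,0,0,0,-1])

```text
time_s: 12.4
tcp_pos: [0.5893, 0.0402, 0.2165]
ee_rot: [-3.141, -0.001, -3.141]
force: [0.4, -0.7, -1.1]
grip_width: 0.491
grasp_force: 20.0
```

Request:
play_rows(steps=[0.08,-0.9,0,0,0,0,-1,0.08,-0.9,0,0,0,0,-1,0.08,-0.9,0,0,0,0,-1,0.05,-0.7,0,0,0,0,-1,0.05,-0.4,0,0,0,0,-1])

```text
time_s: 12.82
tcp_pos: [0.5751, -0.1149, 0.2168]
ee_rot: [-3.14, -0.001, 3.137]
force: [0.0, -1.0, -1.8]
grip_width: 0.493
grasp_force: 20.0
```

Request:
play_rows(steps=[0,-0.17,0,0,0,0,-1,0,0,0,0,0,0,-1,0,0,0,0,0,0,-1])

```text
time_s: 13.07
tcp_pos: [0.5764, -0.1158, 0.2168]
ee_rot: [3.141, -0.0, -3.141]
force: [0.4, 0.7, -0.3]
grip_width: 0.49
grasp_force: 20.0
```

Request:
play_rows(steps=[0,0,0.4,0,0,0,-1,0,0,0.7,0,0,0,-1,0,0,0.6,0,0,0,-1,0,0,0.4,0,0,0,-1,0,0,0.3,0,0,0,-1])

```text
time_s: 13.48
tcp_pos: [0.5759, -0.1142, 0.119]
ee_rot: [3.141, -0.002, -3.139]
force: [-0.0, -0.0, -0.4]
grip_width: 0.497
grasp_force: 20.0
```

Request:
play_rows(steps=[0,0,0.3,0,0,0,-1,0,0,0.3,0,0,0,-1,0,0,0.3,0,0,0,-1,0,0,0.2,0,0,0,-1,0,0,0,0,0,0,-1])

```text
time_s: 13.9
tcp_pos: [0.5755, -0.1166, 0.0753]
ee_rot: [3.142, -0.002, 3.141]
force: [0.2, 0.7, -0.1]
grip_width: 0.495
grasp_force: 20.0
```

Request:
play_rows(steps=[0,0,0,0,0,0,-1,0,0,0,0,0,0,-1])

```text
time_s: 14.07
tcp_pos: [0.5768, -0.1171, 0.0778]
ee_rot: [-3.141, 0.001, 3.141]
force: [-0.1, 0.8, -1.1]
grip_width: 0.49
grasp_force: 20.0
```

Request:
play_rows(steps=[0,0,0.08,0,0,0,-1,0,0,0.07,0,0,0,-1,0,0,0,0,0,0,-1,0,0,0,0,0,0,-1])

```text
time_s: 14.4
tcp_pos: [0.5764, -0.1169, 0.0712]
ee_rot: [3.142, 0.0, 3.141]
force: [0.1, 1.3, -0.8]
grip_width: 0.498
grasp_force: 20.0
```

Request:
play_rows(steps=[0,0,0.03,0,0,0,-1,0,0,0,0,0,0,-1,0,0,0,0,0,0,1,0,0,0,0,0,0,1,0,0,0,0,0,0,1])

```text
time_s: 14.82
tcp_pos: [0.5763, -0.1168, 0.0699]
ee_rot: [3.142, -0.0, 3.141]
force: [0.1, -1.0, 0.1]
grip_width: 0.642
grasp_force: 0.0
```

Request:
play_rows(steps=[0,0,0,0,0,0,1,0,0,0,0,0,0,1,0,0,0,0,0,0,1,0,0,0,0,0,0,1,0,0,-0.4,0,0,0,1])

```text
time_s: 15.23
tcp_pos: [0.5745, -0.1164, 0.0835]
ee_rot: [3.141, -0.005, 3.141]
force: [-0.2, -0.0, -0.8]
grip_width: 0.969
grasp_force: 0.0
```

Request:
play_rows(steps=[0,0,-0.8,0,0,0,1,0,0,-0.8,0,0,0,1,0,0,-0.5,0,0,0,1,0.3,0.8,0,0,0,0,1,0.3,0.8,0,0,0,0,1])

```text
time_s: 15.65
tcp_pos: [0.5531, -0.0543, 0.1716]
ee_rot: [-3.141, 0.003, 3.137]
force: [0.2, 1.8, -0.4]
grip_width: 0.998
grasp_force: 0.0
```

Request:
play_rows(steps=[0.3,0.8,0,0,0,0,1,0.3,0.8,0,0,0,0,1,0.3,0.8,0,0,0,0,1,0.3,0.8,0,0,0,0,1,0.3,0.8,0,0,0,0,1])

```text
time_s: 16.07
tcp_pos: [0.4916, 0.1085, 0.1702]
ee_rot: [3.141, 0.0, 3.141]
force: [-0.4, 1.1, -0.3]
grip_width: 1.002
grasp_force: 0.0
```

Request:
play_rows(steps=[0.3,0.8,0,0,0,0,1,0.3,0.8,0,0,0,0,1,0.3,0.6,0,0,0,0,1,0.12,0.18,0,0,0,0,1,0,0,0,0,0,0,1])

```text
time_s: 16.48
tcp_pos: [0.4504, 0.2046, 0.17]
ee_rot: [3.141, -0.0, -3.138]
force: [-0.0, -1.2, -0.6]
grip_width: 0.999
grasp_force: 0.0
```

```bash
python3 -c "
from h import *; print(proj('top',[[.5764,-.117,.102],[.5815,-.243,.102]]))"
python3 chk.py green 381 182 .02 .09 .114; python3 -c "
import cv2; a=cv2.imread('pics/last.png'); cv2.imwrite('pics/t3.png',cv2.resize(a[140:260,200:460],None,fx=3,fy=3,interpolation=cv2.INTER_CUBIC))"
```

```text
[[379.15660173 183.90146281]
 [422.3781593  182.08510196]]
[363 176  23  23 240] [ 0.5673 -0.1023] {'time_s': np.float64(16.533), 'tcp_pos': array([0.452, 0.203, 0.17 ])}
```

View pics/t3.png

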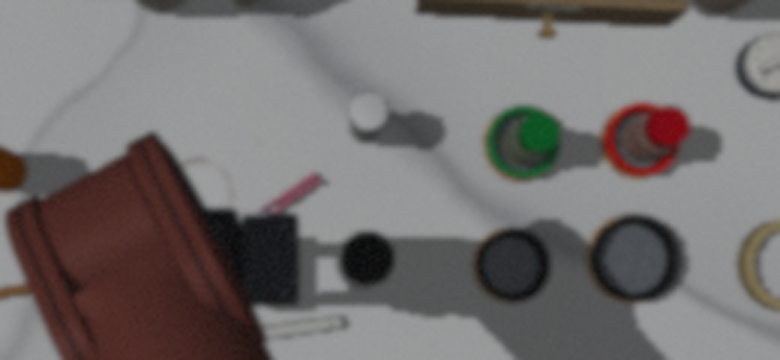

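Green stands in the green holder with its cap at about (379,185), where (379,184) was expected. The white tube at (323,177) is undisturbed. The small black bottle is next.

Request:
play_rows(steps=[0,0,0.6,0,0,0,1,0,0,0.7,0,0,0,1,0,0,0.7,0,0,0,1,0,0,0.4,0,0,0,1,0,0,0.2,0,0,0,1])

```text
time_s: 16.95
tcp_pos: [0.4514, 0.1995, 0.0637]
ee_rot: [-3.139, -0.003, 3.138]
force: [-0.4, -0.3, -0.4]
grip_width: 1.0
grasp_force: 0.0
```

Request:
play_rows(steps=[0,0,0,0,0,0,1,0,0,0,0,0,0,-1,0,0,0,0,0,0,-1,0,0,0,0,0,0,-1,0,0,0,0,0,0,-1])

```text
time_s: 17.37
tcp_pos: [0.4524, 0.2026, 0.067]
ee_rot: [3.141, 0.002, 3.141]
force: [0.3, 1.3, -0.1]
grip_width: 0.782
grasp_force: 0.0
```

Request:
play_rows(steps=[0,0,0,0,0,0,-1,0,0,0,0,0,0,-1,0,0,0,0,0,0,-1,0,0,0,0,0,0,-1,0,0,0,0,0,0,-1])

```text
time_s: 17.78
tcp_pos: [0.4518, 0.2025, 0.0661]
ee_rot: [3.141, 0.0, 3.141]
force: [1.2, 0.9, 0.9]
grip_width: 0.495
grasp_force: 19.8
```

Request:
play_rows(steps=[0,0,-0.6,0,0,0,-1,0,0,-0.9,0,0,0,-1,0,0,-0.9,0,0,0,-1,0,0,-0.9,0,0,0,-1,0,0,-0.7,0,0,0,-1])

```text
time_s: 18.2
tcp_pos: [0.4519, 0.2023, 0.2288]
ee_rot: [3.141, 0.001, 3.141]
force: [0.8, 0.5, -0.6]
grip_width: 0.496
grasp_force: 19.8
```

Request:
play_rows(steps=[0,-0.4,0,0,0,0,-1,0,-0.7,0,0,0,0,-1,0,-0.9,0,0,0,0,-1,0,-0.9,0,0,0,0,-1,0,-0.9,0,0,0,0,-1])

```text
time_s: 18.62
tcp_pos: [0.4512, 0.0488, 0.2258]
ee_rot: [-3.142, -0.0, -3.141]
force: [1.6, 0.1, -0.8]
grip_width: 0.494
grasp_force: 19.8
```

Request:
play_rows(steps=[0,-0.9,0,0,0,0,-1,0,-0.9,0,0,0,0,-1,0,-0.9,0,0,0,0,-1,0,-0.7,0,0,0,0,-1,0,-0.4,0,0,0,0,-1])

```text
time_s: 19.03
tcp_pos: [0.4508, -0.1054, 0.226]
ee_rot: [-3.141, 0.0, 3.137]
force: [-0.6, 0.0, 0.2]
grip_width: 0.496
grasp_force: 19.8
```

Request:
play_rows(steps=[0,-0.11,0,0,0,0,-1,0,0,0,0,0,0,-1,0,0,0,0,0,0,-1])

```text
time_s: 19.28
tcp_pos: [0.4516, -0.1051, 0.2258]
ee_rot: [3.141, -0.0, -3.141]
force: [-1.3, -0.1, -0.6]
grip_width: 0.493
grasp_force: 19.8
```

Request:
play_rows(steps=[0,0,0.4,0,0,0,-1,0,0,0.7,0,0,0,-1,0,0,0.7,0,0,0,-1,0,0,0.4,0,0,0,-1,0,0,0.3,0,0,0,-1])

```text
time_s: 19.7
tcp_pos: [0.4507, -0.104, 0.1239]
ee_rot: [3.141, -0.003, -3.139]
force: [-0.6, -1.1, -0.6]
grip_width: 0.497
grasp_force: 19.8
```

Request:
play_rows(steps=[0,0,0.3,0,0,0,-1,0,0,0.3,0,0,0,-1,0,0,0.3,0,0,0,-1,0,0,0.2,0,0,0,-1,0,0,0,0,0,0,-1])

```text
time_s: 20.12
tcp_pos: [0.4506, -0.1046, 0.0804]
ee_rot: [3.142, -0.003, -3.14]
force: [-0.3, 1.2, -0.6]
grip_width: 0.495
grasp_force: 19.8
```

Request:
play_rows(steps=[0,0,0.06,0,0,0,-1,0,0,0,0,0,0,-1,0,0,0,0,0,0,-1])

```text
time_s: 20.37
tcp_pos: [0.452, -0.1058, 0.0801]
ee_rot: [3.142, 0.001, 3.141]
force: [0.1, -0.4, -1.7]
grip_width: 0.489
grasp_force: 19.8
```

Another 8 mm down to the floor, then release.

Request:
play_rows(steps=[0,0,0.1,0,0,0,-1,0,0,0.08,0,0,0,-1,0,0,0.03,0,0,0,-1,0,0,0,0,0,0,-1,0,0,0,0,0,0,-1])

```text
time_s: 20.78
tcp_pos: [0.4522, -0.1055, 0.0716]
ee_rot: [3.141, 0.001, 3.141]
force: [-0.4, 1.7, 4.6]
grip_width: 0.495
grasp_force: 20.1
```

Request:
play_rows(steps=[0,0,0,0,0,0,1,0,0,0,0,0,0,1,0,0,0,0,0,0,1,0,0,0,0,0,0,1,0,0,0,0,0,0,1])

```text
time_s: 21.2
tcp_pos: [0.4514, -0.1061, 0.071]
ee_rot: [-3.141, -0.0, 3.141]
force: [-0.1, 0.1, -0.0]
grip_width: 0.785
grasp_force: 0.0
```

Request:
play_rows(steps=[0,0,0,0,0,0,1,0,0,0,0,0,0,1,0,0,-0.4,0,0,0,1,0,0,-0.8,0,0,0,1,0,0,-0.8,0,0,0,1])

```text
time_s: 21.62
tcp_pos: [0.4505, -0.1062, 0.1514]
ee_rot: [-3.141, -0.003, 3.141]
force: [1.3, 0.4, 0.3]
grip_width: 0.996
grasp_force: 0.0
```

Request:
play_rows(steps=[0,0,-0.7,0,0,0,1,0,0.5,0,0,0,0,1,0,0.9,0,0,0,0,1,0,0.9,0,0,0,0,1,0,0.8,0,0,0,0,1])

```text
time_s: 22.03
tcp_pos: [0.4514, 0.0198, 0.1795]
ee_rot: [3.141, 0.001, 3.141]
force: [-0.0, 0.2, 0.1]
grip_width: 1.005
grasp_force: 0.0
```

Request:
play_rows(steps=[-0.1,0.5,0,0,0,0,1,0,0.25,0,0,0,0,1,0,0,0,0,0,0,1,0,0,0,0,0,0,1])

```text
time_s: 22.37
tcp_pos: [0.4555, 0.047, 0.179]
ee_rot: [-3.141, -0.0, 3.141]
force: [-0.1, -0.3, -0.3]
grip_width: 0.999
grasp_force: 0.0
```

```bash
python3 -c "
from h import *; print(proj('top',[[.4518,-.1058,.102]]))"
python3 chk.py black 376 227 .02 .09 .114; python3 -c "
import cv2; a=cv2.imread('pics/last.png'); cv2.imwrite('pics/t4.png',cv2.resize(a[140:260,200:460],None,fx=3,fy=3,interpolation=cv2.INTER_CUBIC))"
```

```text
[[376.10092974 226.97753494]]
[366 217  17  23 279] [ 0.4516 -0.1007] {'time_s': np.float64(22.417), 'tcp_pos': array([0.456, 0.046, 0.179])}
```

View pics/t4.png

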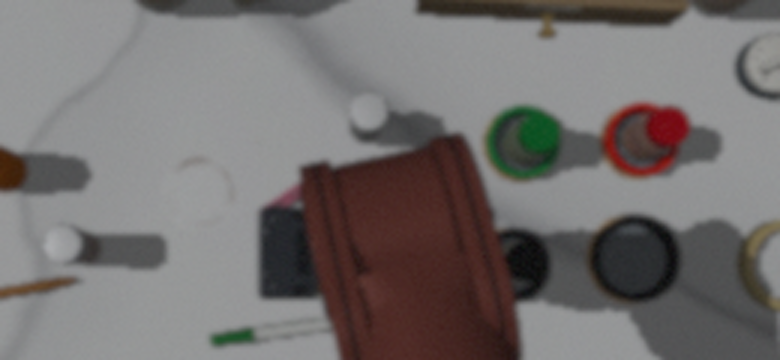

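The small black bottle is in the narrow black holder, with its cap at about (376,227), partly hidden by the arm. Both tubes stand where they were. The large black bottle is last.

Request:
play_rows(steps=[0,0.06,0.5,0,0,0,1,0,0,0.6,0,0,0,1,0,0,0.6,0,0,0,1,0,0,0.4,0,0,0,1,0,0,0.23,0,0,0,1])

```text
time_s: 22.83
tcp_pos: [0.4546, 0.0482, 0.0841]
ee_rot: [-3.14, -0.002, 3.138]
force: [-0.2, -0.2, 0.6]
grip_width: 0.999
grasp_force: 0.0
```

Request:
play_rows(steps=[0,0,0,0,0,0,1,0,0,0,0,0,0,-1,0,0,0,0,0,0,-1,0,0,0,0,0,0,-1,0,0,0,0,0,0,-1])

```text
time_s: 23.25
tcp_pos: [0.4563, 0.0504, 0.0869]
ee_rot: [3.141, 0.002, 3.141]
force: [-0.0, -0.5, -0.1]
grip_width: 0.78
grasp_force: 0.0
```

Request:
play_rows(steps=[0,0,0,0,0,0,-1,0,0,0,0,0,0,-1,0,0,0,0,0,0,-1,0,0,0,0,0,0,-1,0,0,0,0,0,0,-1])

```text
time_s: 23.67
tcp_pos: [0.456, 0.0504, 0.0863]
ee_rot: [3.141, 0.001, 3.141]
force: [-0.7, -0.8, 4.7]
grip_width: 0.633
grasp_force: 20.0
```

Request:
play_rows(steps=[0,0,-0.6,0,0,0,-1,0,0,-0.9,0,0,0,-1,0,0,-0.9,0,0,0,-1,0,0,-0.9,0,0,0,-1,0,0,-0.7,0,0,0,-1])

```text
time_s: 24.08
tcp_pos: [0.4557, 0.0503, 0.2485]
ee_rot: [3.141, 0.001, 3.141]
force: [0.4, 0.3, -0.1]
grip_width: 0.629
grasp_force: 20.0
```

Request:
play_rows(steps=[0,-0.4,0,0,0,0,-1,0,-0.7,0,0,0,0,-1,0,-0.8,0,0,0,0,-1,0,-0.8,0,0,0,0,-1,0,-0.8,0,0,0,0,-1])

```text
time_s: 24.5
tcp_pos: [0.4551, -0.0909, 0.2457]
ee_rot: [3.141, -0.0, -3.141]
force: [0.5, -0.3, -0.6]
grip_width: 0.632
grasp_force: 20.0
```

Request:
play_rows(steps=[-0.04,-0.8,0,0,0,0,-1,0,-0.8,0,0,0,0,-1,0,-0.8,0,0,0,0,-1,0,-0.7,0,0,0,0,-1,0,-0.4,0,0,0,0,-1])

```text
time_s: 24.92
tcp_pos: [0.4561, -0.233, 0.2458]
ee_rot: [-3.141, -0.0, 3.138]
force: [-0.1, 0.1, 0.5]
grip_width: 0.629
grasp_force: 20.0
```

Request:
play_rows(steps=[0,-0.07,0,0,0,0,-1,0,0,0,0,0,0,-1,0,0,0,0,0,0,-1])

```text
time_s: 25.17
tcp_pos: [0.4571, -0.2314, 0.2456]
ee_rot: [3.141, -0.001, -3.141]
force: [0.2, 0.3, -1.5]
grip_width: 0.628
grasp_force: 20.0
```

Request:
play_rows(steps=[0,-0.02,0.4,0,0,0,-1,0,0,0.7,0,0,0,-1,0,0,0.7,0,0,0,-1,0,0,0.4,0,0,0,-1,0,0,0.3,0,0,0,-1])

```text
time_s: 25.58
tcp_pos: [0.4566, -0.2311, 0.144]
ee_rot: [3.14, -0.002, -3.14]
force: [-0.7, 0.0, -1.1]
grip_width: 0.628
grasp_force: 20.0
```

Request:
play_rows(steps=[0,0,0.3,0,0,0,-1,0,0,0.3,0,0,0,-1,0,0,0.3,0,0,0,-1,0,0,0.2,0,0,0,-1,0,0,0,0,0,0,-1])

```text
time_s: 26.0
tcp_pos: [0.4564, -0.2328, 0.1004]
ee_rot: [3.141, -0.002, 3.141]
force: [0.3, 0.3, -2.0]
grip_width: 0.629
grasp_force: 20.0
```

Request:
play_rows(steps=[0,0,0.06,0,0,0,-1,0,0,0,0,0,0,-1,0,0,0,0,0,0,-1])

```text
time_s: 26.25
tcp_pos: [0.4574, -0.2334, 0.1]
ee_rot: [-3.141, 0.001, 3.141]
force: [-0.5, 0.6, -0.5]
grip_width: 0.628
grasp_force: 20.0
```

Request:
play_rows(steps=[0,0,0.1,0,0,0,-1,0,0,0.08,0,0,0,-1,0,0,0.02,0,0,0,-1,0,0,0,0,0,0,-1,0,0,0,0,0,0,-1])

```text
time_s: 26.67
tcp_pos: [0.4578, -0.2335, 0.0922]
ee_rot: [-3.141, 0.001, 3.141]
force: [-0.8, 0.5, 6.8]
grip_width: 0.629
grasp_force: 20.0
```

Contact at 6.8 N, so the bottle is on the floor. I'll release it, rise and back away so the view is clear.

Request:
play_rows(steps=[0,0,0,0,0,0,1,0,0,0,0,0,0,1,0,0,0,0,0,0,1,0,0,0,0,0,0,1,0,0,0,0,0,0,1])

```text
time_s: 27.08
tcp_pos: [0.457, -0.2332, 0.0915]
ee_rot: [3.142, -0.0, 3.141]
force: [0.6, -0.3, 0.2]
grip_width: 0.922
grasp_force: 0.0
```

Request:
play_rows(steps=[0,0,0,0,0,0,1,0,0,0,0,0,0,1,0,0,-0.4,0,0,0,1,0,0,-0.8,0,0,0,1,0,0,-0.8,0,0,0,1])

```text
time_s: 27.5
tcp_pos: [0.4561, -0.2331, 0.1717]
ee_rot: [-3.141, -0.003, 3.141]
force: [1.1, 0.5, 0.5]
grip_width: 0.998
grasp_force: 0.0
```

Request:
play_rows(steps=[0,0,-0.8,0,0,0,1,0,0,-0.8,0,0,0,1,0,0.9,0,0,0,0,1,0,0.9,0,0,0,0,1,0,0.9,0,0,0,0,1])

```text
time_s: 27.92
tcp_pos: [0.4572, -0.1244, 0.2363]
ee_rot: [3.142, 0.002, 3.139]
force: [1.2, 0.0, -0.9]
grip_width: 1.003
grasp_force: 0.0
```

Request:
play_rows(steps=[0,0.9,0,0,0,0,1,0,0.9,0,0,0,0,1,0,0.9,0,0,0,0,1,0,0.9,0,0,0,0,1,0,0.9,0,0,0,0,1])

```text
time_s: 28.33
tcp_pos: [0.4568, 0.0565, 0.2357]
ee_rot: [3.141, 0.0, 3.141]
force: [1.6, 0.9, 0.6]
grip_width: 0.998
grasp_force: 0.0
```

Request:
play_rows(steps=[0,0.9,0,0,0,0,1,0,0.9,0,0,0,0,1,0,0.5,0,0,0,0,1,0,0,0,0,0,0,1,0,0,0,0,0,0,1])

```text
time_s: 28.75
tcp_pos: [0.457, 0.1476, 0.2353]
ee_rot: [-3.141, -0.0, -3.14]
force: [0.1, -0.3, -0.0]
grip_width: 0.997
grasp_force: 0.0
```

Run:
```python
from h import *
print(arm.get_state()["tcp_pos"])
a=imaging.camera("top"); b=imaging.camera("scene")
print(proj("top",[[.5815,-.242,.114],[.5764,-.1168,.114],[.4518,-.1058,.114],[.4578,-.2324,.131]]).round(1))
print(proj("scene",[[.5764,-.1168,.114],[.4518,-.1058,.114],[.4578,-.2324,.131]]).round(1))
cv2.imwrite("pics/f.png",np.hstack([cv2.resize(a[145:255,300:450,::-1],(400,293)),cv2.resize(b[140:310,280:400,::-1],(290,411))[:293*1]]) if 0 else np.hstack([cv2.resize(a[145:255,200:450,::-1],(500,220)).copy() if 0 else cv2.copyMakeBorder(cv2.resize(a[145:255,310:450,::-1],(420,330)),0,150,0,0,0),cv2.resize(b[150:310,280:400,::-1],(360,480))]))
for k,p,r,z0,z1 in(("black",(376,226),.02,.09,.114),("black",(419,224),.026,.107,.131)):pass
```

```text
[0.4570479  0.14758806 0.2352959 ]
[[423.3 181.5]
 [379.9 183.3]
 [376.9 226.9]
 [423.1 224.4]]
[[376.4 196.5]
 [321.9 209.9]
 [361.9 232.1]]
```

View pics/f.png

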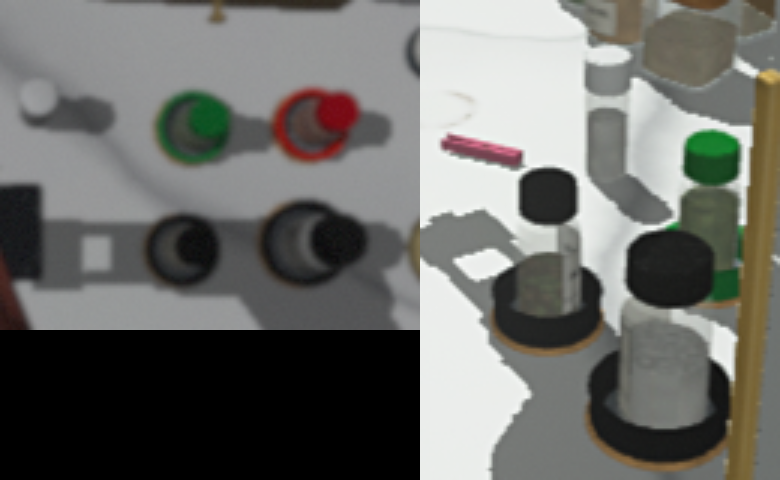

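The final picture shows all four bottles upright in their own holders. The caps in the top view are at (423,183) red, (379,184) green, (375,227) small black and (423,225) large black, each about 1–2 px from where I predicted. The white tube is undisturbed.

```bash
python3 -c "
from cell import arm; print(arm.hand_in())"
```

```text
the job is handed in; nothing more can be done
None
```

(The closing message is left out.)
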